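# Hang the dipper in the rice bin

## Robot

A 7-joint arm with a two-finger parallel gripper is mounted at the origin on the work surface. World frame = base frame: x ahead of the robot, y to its left, z up, the work surface at z = 0. Lengths are in mm, angles in rad, forces in N, time in s.
With the tool pointing down it reaches from about 400 to 900 mm from the base axis. Payload 5.5 kg.
Tool frame: the origin (TCP) lies midway between the tips of the shut fingers; the grasp point (between the pads) lies 19 mm behind it; z points along the fingers, y is the direction in which the jaws open and shut (so a half turn about z gives the same grasp; the last joint's range is limited). The gripper opens to 85 mm and grips with 20 to 120 N. Pads are 22 mm wide; open, the fingers measure 114 mm over their backs; the gripper's body (76 mm by 85 mm) begins 54 mm behind the grasp point. The pads swing forward as they close: fully open they stand 13 mm farther back than shut.
Start: joints at [1.479, 0.501, -0.427, 1.55, 0.221, 1.138, -0.21], TCP at [225.845, -609.503, 231.31] pointing down, gripper open.
Joint ranges: [-2.88, 2.88], [-0.31, 2.03], [-1.54, 1.56], [0.2, 2.42], [-1.41, 4.55], [0.19, 2.02], [-2.57, 2.57]. Speed limits (rad/s): [2.57, 2.57, 3.14, 3.14, 3.14, 3.14, 3.14].

## Interface

Orientations are given as a rotation vector (axis times angle).
In Python, from station import manip gives the robot as it stands. The module is installed in compiled form; this text tells all that it offers.
- The arm moves only by the tool move_arm, never from a script. Its argument "deltas" is text: rows parted by semicolons, each of 7 numbers parted by spaces: the shift along the tool's x, y, z in units of 40 mm (1.0 is 40 mm), then the turn, a rotation vector about the tool's x, y, z in degrees, then the gripper's target within -1 to 1 (fully open at 1, half-way at 0, shut at -1). In form: tx ty tz wx wy wz claw; .... A call has 1 to 20 rows; each row is the pose to reach, as a shift and turn from the pose measured when the call began, along the tool's axes at that moment; what a row does not reach only later rows make up. A row lasts 1/10 s, in which the tool goes at most 50 mm and 8.59 degrees, less where a joint would pass 70% of its speed; a pose out of reach is approached as far as the arm can. A call with a gripper value outside its range is refused whole. The fingers move at their own pace and stop on an object; "grip_force" is the grip in N (left out, the last holds). Time passes only in rows, so rows that repeat a pose let the fingers close. It gives the time, the measured TCP pose, the force and the opening at its end, in the units of the state.
- manip.get_obs(): the state, without advancing time (a new reading comes with each control period).
- manip.camera(name): name is "side" or "top"; returns a dict with "image" (480x640x3 uint8, red, green, blue), "intrinsics" (3x3 intrinsics, pixels), "R" (3x3) and "t" (3): a world point X has camera coordinates R X + t. Camera axes: x right, y down, z forward; pixel columns grow to the right and rows downward; lengths in mm; the calibration is good to about 2 mm. A picture is of the moment at which its call begins. There is no depth.
- manip.sign_off(): hands the job in, once; it reports no verdict.
The state is a dict: "clock": time; "q": joint angles; "qvel": joint speeds; "tau": joint torques, N m; "tcp_pos": TCP position; "tcp_rot": TCP orientation; "force": force on the tool from outside, world axes, zero at the start; "wrist_torque": the same for the moment, N m; "finger_gap": finger opening in mm.
Only numpy, scipy, OpenCV 4.12 (cv2) and the standard library are available. Lean on these libraries where they do the work, as an engineer would, in place of code of your own. Each camera call takes 0.05 s, during which the arm holds its last target.

## Task

Slide the lid of the wooden rice bin fully open, then take the dipper from the orange trivet and hang it by its own hook over the front rim of the bin's mouth (the long side facing the robot), cup inside and hook tongue outside, so that it hangs upright by itself. Leave the lid open and do not shift the other things on the board.

Things in the scene. Friction and masses are not known exactly. Their poses are not given: they have to be found in the camera images.
- bin: Fixed plywood rice bin, 170 mm (its x) by 320 mm (its y) by 110 mm tall, walls 8 mm thick, floor inside about 8 mm high; origin under its centre, z up. Its front is the long wall on its -x side, roughly facing the robot. Its +y half is the open mouth (covered by the lid at first), its -y half is closed by a fixed deck whose two lid rails, along the front and back, rise to 18 mm above the rim. It may stand left or right of the trivet.
- bin_rim (a point): Point on top of the front wall of the mouth (110 mm above the work surface), at mid thickness of the 8 mm wall, half-way along the part that is free when the lid is open; axes as the bin's. The rim is free for 63 mm to either side along y when the lid is fully open.
- lid (a joint): How far the bin's wooden lid has slid open along the bin's -y direction, m: 0 = mouth covered, 0.13 = fully open (stop). It starts shut or a little ajar, slides against about 1.5 N of friction and stays where it is left.
- lid_bar (a point): Centre of the upright wooden grip bar on the lid: 70 mm long along the bin's x, 16 mm thick along the bin's y, 34 mm tall, its top 44 mm above the bin's rim. The lid itself is 150 mm (x) by 186 mm (y), 8 mm thick, its upper side 10 mm above the rim; the bar is in its middle. Axes as the bin's.
- dipper_grip (a point): Point in the middle of the square upright wooden grip (18 x 18 mm) of the steel dipper, 128 mm above the underside of its cup; the grip runs from 90 to 155 mm above the underside. Axes of the dipper: z up, x from the grip towards the cup (the hook points to -x). The cup, 72 mm wide, 52 mm tall, flat underneath, has its axis 36 mm to +x of the grip's axis. The dipper stands upright on the trivet, 155 mm tall, about 0.17 kg.
- dipper_hook (a point): Point in the middle of the underside of the dipper's hook bridge, which rests on the rim when hung: 15 mm to -x of the grip's axis, 48 mm below dipper_grip, 80 mm above the underside of the cup; axes as the dipper's. The downward-open slot between the 8 mm thick stem (at +x) and the hook tongue (at -x) is 22 mm wide; the tongue reaches 22 mm below the bridge; the hook is 16 mm wide (y).
- trivet: Round orange silicone trivet, fixed, 140 mm wide, 6 mm thick, origin under its centre. The dipper stands on it.
- jar: Bystander, to be left alone: glass screw-top jar, 84 mm wide, 125 mm tall, standing behind the work area.
- mug: Bystander, to be left alone: white mug, 80 mm wide, 85 mm tall.
- canister: Bystander, to be left alone: tea canister, 74 mm wide, 110 mm tall, standing behind the work area.
- bowl: Bystander, to be left alone: ceramic bowl, 120 mm wide, 55 mm tall.
- spatula: Bystander, to be left alone: wooden spatula lying flat, 200 mm long.

How it is judged:
By the outcome, as a careful person would: the job done as asked, in the order asked, and still so for the second after the job is handed in, with the robot touching nothing.
It also fails if it takes over 54 s, if anything falls off the work surface, if the arm or the gripper's body presses on something with over 40 N, if the wrist force passes 120 N, or if a joint passes its speed limit or range.

## Working session

There is one attempt and no reset: what is moved stays moved. The work goes in short steps, Python scripts to look and compute and a tool call to move; the robot and the scene stay as the last step left them, time stands still between calls to the robot, and variables do not carry over. Pictures are saved under pics/ and viewed, and the job is handed in when it is done.

Besides the shell and the picture viewer there is one more tool, called after "Request:" as name(argument=value, ...) on one line, values as JSON. move_arm: Moves the arm, as the interface text tells. Its arguments: {"type":"object","properties":{"deltas":{"type":"string"},"grip_force":{"type":"number"}},"required":["deltas"]}

```bash
mkdir -p pics; ls; python3 - <<'E'
from station import manip
import cv2,json
o=manip.get_obs();print(o)
for n in("side","top"):
    c=manip.camera(n);cv2.imwrite(f"pics/{n}0.png",c["image"][:,:,::-1]);print(n,c["intrinsics"],c["R"],c["t"])
E
```

```text
pics
{'clock': 0.0, 'q': array([ 1.47918831,  0.50183251, -0.42676223,  1.55147406,  0.22080104,
        1.13828078, -0.21027833]), 'qvel': array([-0.00055264, -0.00093008, -0.00030176, -0.00057319, -0.00090662,
       -0.00069366,  0.00047928]), 'tau': array([ 4.09719678e-04, -5.69518304e+01, -5.81633091e+00, -2.80945230e+01,
        1.06604476e-02,  1.18894380e-02, -6.05171486e-07]), 'tcp_pos': array([ 225.51634405, -608.87938357,  230.25638585]), 'tcp_rot': array([-3.09038166e+00, -5.54160777e-01,  4.61823913e-04]), 'force': array([ 0.32167119, -0.06257229,  0.55353224]), 'wrist_torque': array([ 0.09000053, -0.03953096,  0.05047402]), 'finger_gap': 85.31772678742485}
side [[516.06983059   0.         328.56865073]
 [  0.         516.06983059 241.3307466 ]
 [  0.           0.           1.        ]] [[-0.96521152 -0.26112969 -0.01334231]
 [-0.15930044  0.62775186 -0.76193895]
 [ 0.20734054 -0.73330682 -0.6475114 ]] [ 542.67778445  174.63415035 1023.77119925]
top [[520.99341776   0.         319.44315767]
 [  0.         520.99341776 238.55487545]
 [  0.           0.           1.        ]] [[-0.10013589 -0.99497284 -0.00135861]
 [-0.97115203  0.09803534 -0.2173771 ]
 [ 0.21641751 -0.02044783 -0.97608675]] [ 19.78512623 574.27954909 943.25462269]
```

View pics/side0.png

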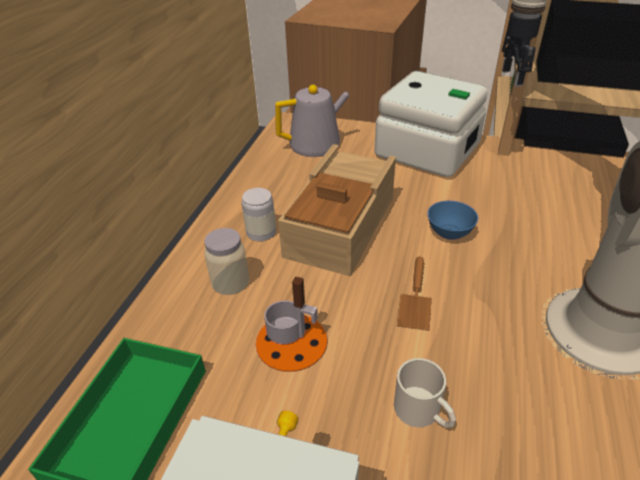

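View pics/top0.png

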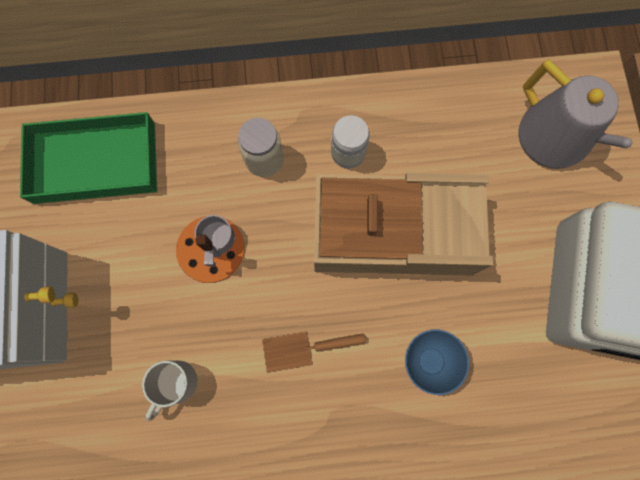

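The side view shows the bin near (340,210) with its bar at (332,190), and the dipper grip near (298,290) on the trivet. In the top view the bin is near (403,220), the bar at (373,214) and the dipper at (210,240). I'll zoom in on these.

```bash
cat > h.py <<'E'
import numpy as np,cv2
from scipy.spatial.transform import Rotation as Ro
from station import manip
def P(c,X):
    p=c["intrinsics"]@(c["R"]@np.array(X,float)+c["t"]);return p[:2]/p[2]
def ray(c,uv):
    d=c["R"].T@np.linalg.inv(c["intrinsics"])@np.array([uv[0],uv[1],1.]);return -c["R"].T@c["t"],d/np.linalg.norm(d)
def onz(c,uv,z):
    o,d=ray(c,uv);return o+d*(z-o[2])/d[2]
def tri(c1,u1,c2,u2):
    A=[];b=[];rs=[ray(c1,u1),ray(c2,u2)]
    M=sum(np.eye(3)-np.outer(d,d) for o,d in rs);v=sum((np.eye(3)-np.outer(d,d))@o for o,d in rs)
    X=np.linalg.solve(M,v);return X,[float(np.linalg.norm((np.eye(3)-np.outer(d,d))@(X-o))) for o,d in rs]
def crop(img,x0,y0,x1,y1,s,name,step=10):
    a=cv2.resize(img[y0:y1,x0:x1,::-1],None,fx=s,fy=s,interpolation=cv2.INTER_CUBIC).copy()
    for x in range(x0-x0%step+step,x1,step):cv2.line(a,((x-x0)*s,0),((x-x0)*s,6),(0,0,255),1);cv2.putText(a,str(x),((x-x0)*s-10,16),0,.35,(0,0,255),1)
    for y in range(y0-y0%step+step,y1,step):cv2.line(a,(0,(y-y0)*s),(6,(y-y0)*s),(0,0,255),1);cv2.putText(a,str(y),(8,(y-y0)*s+4),0,.35,(0,0,255),1)
    cv2.imwrite("pics/"+name+".png",a)
def cams(): return manip.camera("side"),manip.camera("top")
E
python3 - <<'E'
from h import *
s,t=cams()
crop(s["image"],270,145,400,275,4,"s_bin")
crop(t["image"],305,165,500,285,4,"t_bin")
crop(s["image"],245,265,340,375,5,"s_dip")
crop(t["image"],165,200,255,290,6,"t_dip")
E
```

```text
(no output)
```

View pics/s_bin.png

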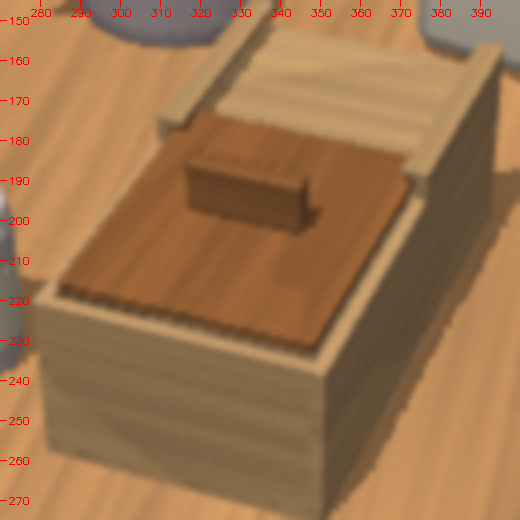

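View pics/t_bin.png

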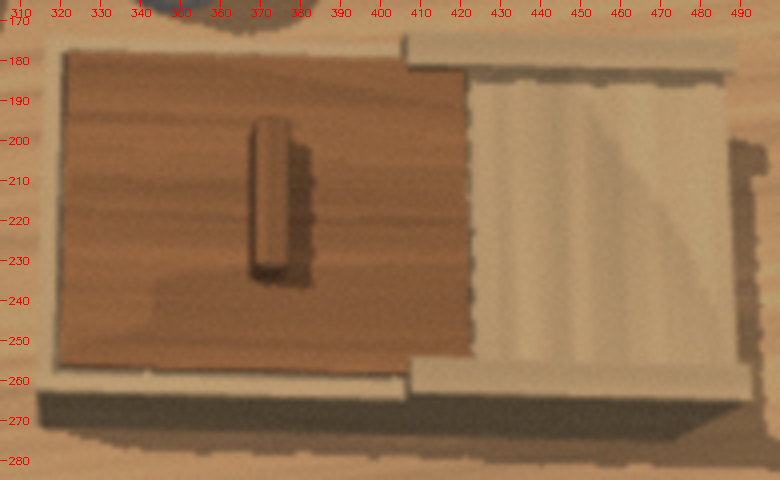

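View pics/s_dip.png

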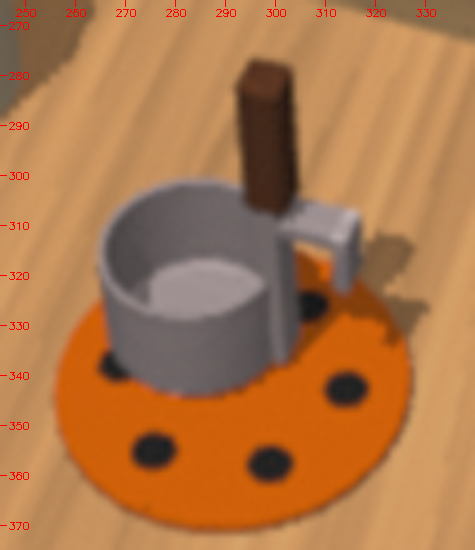

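View pics/t_dip.png

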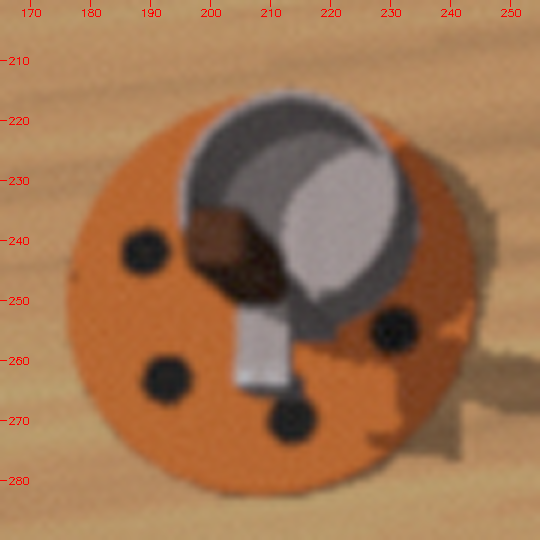

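```bash
python3 - <<'E'
from h import *
s,t=cams()
T=lambda x,y,o,k:np.array([o[0]+x/k-.4,o[1]+y/k-.4])
sb=lambda x,y:T(x,y,(270,145),4); tb=lambda x,y:T(x,y,(305,165),4)
sd=lambda x,y:T(x,y,(245,265),5); td=lambda x,y:T(x,y,(165,200),6)
np.set_printoptions(precision=1,suppress=True)
for n,a,b in [("frontleft rim",sb(325,372),tb(38,392)),("backleft rim",sb(38,302),tb(47,45)),("front rail start low",sb(424,200),tb(405,399)),
 ("bar top",sb(248,172),tb(272,191)),("lid fl",sb(315,348),tb(57,367)),("lid bl",sb(57,290),tb(65,53)),("grip top",sd(267,77),td(218,236))]:
    print(n,*tri(s,a,t,b))
print("bridge axis topview z=92:",onz(t,td(263,310),92),onz(t,td(263,385),92))
print("bridge side end edge",onz(s,sd(345,213),92),onz(s,sd(282,210),92))
# cup rim ellipse / base: rim in top
print("cup rim L,R,top (z=58)",onz(t,td(182,190),58),onz(t,td(417,225),58),onz(t,td(292,92),58),)
print("side cup rim L", onz(s,sd(102,250),58))
# trivet
for c,n in((s,'s'),(t,'t')):
    h=cv2.cvtColor(c["image"],cv2.COLOR_RGB2HSV);m=cv2.inRange(h,(5,190,90),(16,255,255))
    cs,_=cv2.findContours(m,cv2.RETR_EXTERNAL,cv2.CHAIN_APPROX_NONE);k=cv2.convexHull(max(cs,key=cv2.contourArea))
    pts=np.array([onz(c,p[0],6) for p in k]);(cx,cy),r=cv2.minEnclosingCircle(pts[:,:2].astype(np.float32));print(n,cx,cy,r)
E
```

```text
frontleft rim [518.8 -22.7 112.2] [0.10249718855274918, 0.10249718855259679]
backleft rim [684.1 -43.2 111.3] [0.09125456935323623, 0.0912545693529991]
front rail start low [ 499.  -188.2  111.6] [0.07274951927885744, 0.07274951927891499]
bar top [ 590.7 -134.9  151.7] [1.029273471464993, 1.0292734714651817]
lid fl [527.4 -32.4 119.2] [0.8783877831983707, 0.8783877831986439]
lid bl [676.7 -51.2 115.4] [1.0092162806582479, 1.009216280658141]
grip top [571.1 169.5 159.8] [0.8485371603494546, 0.8485371603497041]
bridge axis topview z=92: [563.6 171.2  92. ] [540.  172.5  92. ]
bridge side end edge [544.8 166.   92. ] [567.8 170.4  92. ]
cup rim L,R,top (z=58) [613.4 201.9  58. ] [594.1 126.7  58. ] [642.7 164.5  58. ]
side cup rim L [639.4 178.   58. ]
s 587.2213745117188 186.74082946777344 69.26969909667969
t 571.88134765625 137.74984741210938 37.402374267578125
```

```bash
python3 - <<'E'
from h import *
s,t=cams()
np.set_printoptions(precision=1,suppress=True)
print("cooker base near corner",onz(s,(443,170),0),onz(t,(551,343),0))
print("cooker top nearcorner",tri(s,(450,128),t,(583,340)))
crop(s["image"],370,60,560,190,4,"s_ck",20)
o=manip.get_obs();print(Ro.from_rotvec(o["tcp_rot"]).as_matrix())
E
```

```text
cooker base near corner [ 361.9 -510.7    0. ] [ 332.2 -471.3    0. ]
cooker top nearcorner (array([ 347.4, -453.6,  163.2]), [12.090383697160656, 12.090383697160638])
[[ 0.9  0.3 -0. ]
 [ 0.3 -0.9  0. ]
 [ 0.  -0.  -1. ]]
```

View pics/s_ck.png

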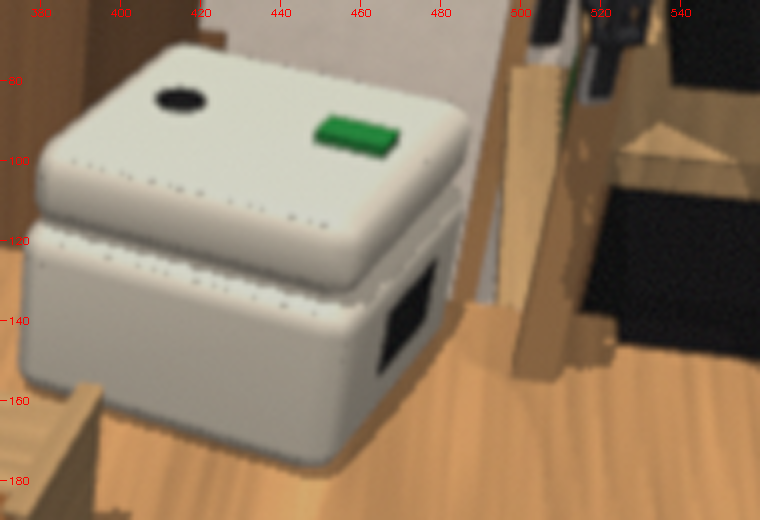

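```bash
cat >> h.py <<'E'
def rel(*targets):
    """targets: (x,y,z,yaw_deg of tool x)"""
    o=manip.get_obs();R=Ro.from_rotvec(o["tcp_rot"]).as_matrix();p=o["tcp_pos"]
    print("tcp",np.round(p,1),"yaw",np.degrees(np.arctan2(R[1,0],R[0,0])).round(2),"F",np.round(o["force"],1),"gap",round(o["finger_gap"],1),"t",o["clock"])
    for x,y,z,w in targets:
        w=np.radians(w);Rt=np.array([[np.cos(w),np.sin(w),0],[np.sin(w),-np.cos(w),0],[0,0,-1]])
        d=R.T@(np.array([x,y,z])-p)/40;v=np.degrees(Ro.from_matrix(R.T@Rt).as_rotvec())
        print(np.round(d,2),np.round(v,1))
E
python3 -c "
from h import *
rel((230,-450,250,20),(380,-300,250,0),(590.5,-134.5,250,-6.9),(590.5,-134.5,180,-6.9))"
```

```text
tcp [ 225.8 -609.4  231.1] yaw 20.33 F [-0.9 -0.5 -0.6] gap 85.2 t 0.4
[ 1.48 -3.7  -0.47] [-0.  -0.   0.3]
[ 6.3  -5.91 -0.47] [-0.   0.  20.3]
[12.67 -7.97 -0.47] [-0.   0.  27.2]
[12.67 -7.96  1.28] [-0.   0.  27.2]
```

Request:
move_arm(deltas="1.48 -3.7 -0.47 0 0 0.3 1; 1.48 -3.7 -0.47 0 0 0.3 1; 1.48 -3.7 -0.47 0 0 0.3 1; 1.48 -3.7 -0.47 0 0 0.3 1; 6.3 -5.91 -0.47 0 0 20.3 1; 6.3 -5.91 -0.47 0 0 20.3 1; 6.3 -5.91 -0.47 0 0 20.3 1; 6.3 -5.91 -0.47 0 0 20.3 1; 6.3 -5.91 -0.47 0 0 20.3 1; 12.67 -7.97 -0.47 0 0 27.2 1; 12.67 -7.97 -0.47 0 0 27.2 1; 12.67 -7.97 -0.47 0 0 27.2 1; 12.67 -7.97 -0.47 0 0 27.2 1; 12.67 -7.97 -0.47 0 0 27.2 1; 12.67 -7.97 -0.47 0 0 27.2 1; 12.67 -7.97 -0.47 0 0 27.2 1; 12.67 -7.97 -0.47 0 0 27.2 1")

```text
clock: 2.1
tcp_pos: [590.2, -134.6, 249.6]
tcp_rot: [-3.136, 0.187, 0.001]
force: [0.2, 0.1, -0.9]
finger_gap: 85.4
```

```bash
python3 -c "
from h import *
rel((590.5,-134.5,180,-6.9),(590.5,-134.5,126,-6.9))
s,t=cams()
cv2.imwrite('pics/s1.png',s['image'][:,:,::-1]);cv2.imwrite('pics/t1.png',t['image'][:,:,::-1])"
```

```text
tcp [ 590.2 -134.6  249.6] yaw -6.83 F [ 0.2  0.1 -0.9] gap 85.4 t 2.1
[ 0.01 -0.    1.74] [-0.   0.   0.1]
[ 0.01 -0.    3.09] [-0.   0.   0.1]
```

View pics/s1.png

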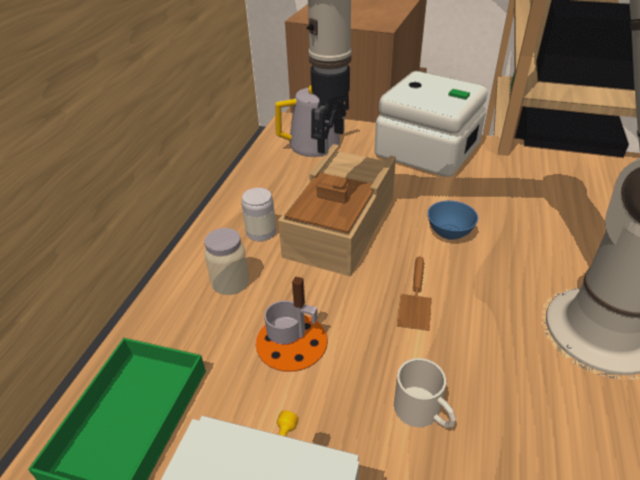

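The gripper hangs above the bar at about (330,140) in the side view. I'll lower it over the bar and grip.

Request:
move_arm(deltas="0 0 1.2 0 0 0 1; 0 0 2.4 0 0 0 1; 0 0 3.0 0 0 0 1; 0 0 3.0 0 0 0 1; 0 0 3.0 0 0 0 -1; 0 0 3.0 0 0 0 -1; 0 0 3.0 0 0 0 -1; 0 0 3.0 0 0 0 -1; 0 0 3.0 0 0 0 -1; 0 0 3.0 0 0 0 -1; 0 0 3.0 0 0 0 -1; 0 0 3.0 0 0 0 -1", grip_force=25)

```text
clock: 3.4
tcp_pos: [589.9, -136.4, 131.0]
tcp_rot: [3.134, -0.192, 0.001]
force: [-2.6, -0.4, 6.2]
finger_gap: 15.6
```

```bash
python3 -c "
from h import *
rel()
s,t=cams()
crop(s['image'],270,95,400,245,4,'s2')"
```

```text
tcp [ 589.9 -136.4  131. ] yaw -7.01 F [-2.6 -0.4  6.2] gap 15.6 t 3.4
```

View pics/s2.png

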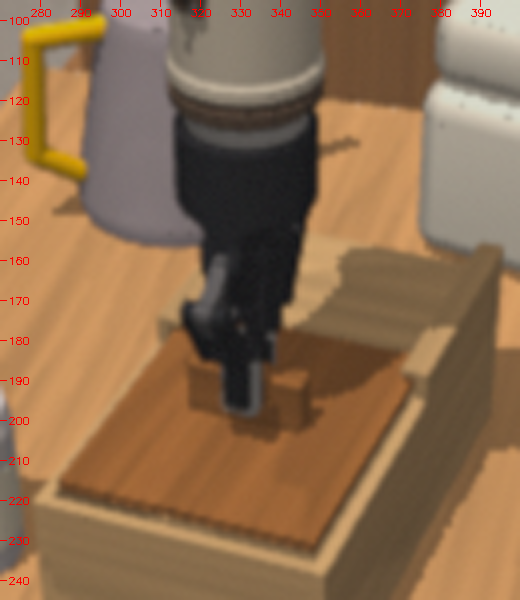

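Gap 15.6 mm on a 16 mm bar, so the bar is gripped. Next I pull along tool +y, which is bin -y.

Request:
move_arm(deltas="0 0.3 0 0 0 0 -1; 0 0.7 0 0 0 0 -1; 0 1.2 0 0 0 0 -1; 0 1.7 0 0 0 0 -1; 0 2.2 0 0 0 0 -1; 0 2.6 0 0 0 0 -1; 0 2.9 0 0 0 0 -1; 0 3.1 0 0 0 0 -1; 0 3.15 0 0 0 0 -1; 0 3.15 0 0 0 0 -1; 0 3.15 0 0 0 0 -1")

```text
clock: 4.6
tcp_pos: [574.7, -257.6, 131.0]
tcp_rot: [-3.133, 0.188, 0.001]
force: [-0.9, 8.6, 2.4]
finger_gap: 15.3
```

```bash
python3 -c "
from h import *
rel()"
```

```text
tcp [ 574.7 -257.6  131. ] yaw -6.85 F [-0.9  8.6  2.4] gap 15.3 t 4.6
```

Request:
move_arm(deltas="0 0.1 0 0 0 0 -1; 0 0.15 0 0 0 0 -1; 0 0.2 0 0 0 0 -1; 0 0.2 0 0 0 0 -1; 0 0.2 0 0 0 0 -1")

```text
clock: 5.1
tcp_pos: [574.7, -257.7, 131.1]
tcp_rot: [-3.125, 0.179, 0.003]
force: [-0.7, 15.5, 4.6]
finger_gap: 15.6
```

```bash
python3 -c "
from h import *
rel()
s,t=cams()
crop(s['image'],270,95,400,245,4,'s3');crop(t['image'],305,165,500,285,4,'t3')"
```

```text
tcp [ 574.7 -257.7  131.1] yaw -6.54 F [-0.7 15.5  4.6] gap 15.6 t 5.1
```

View pics/s3.png

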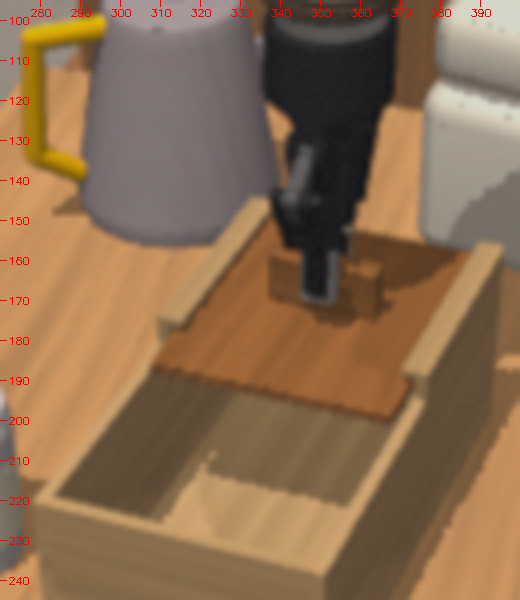

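View pics/t3.png

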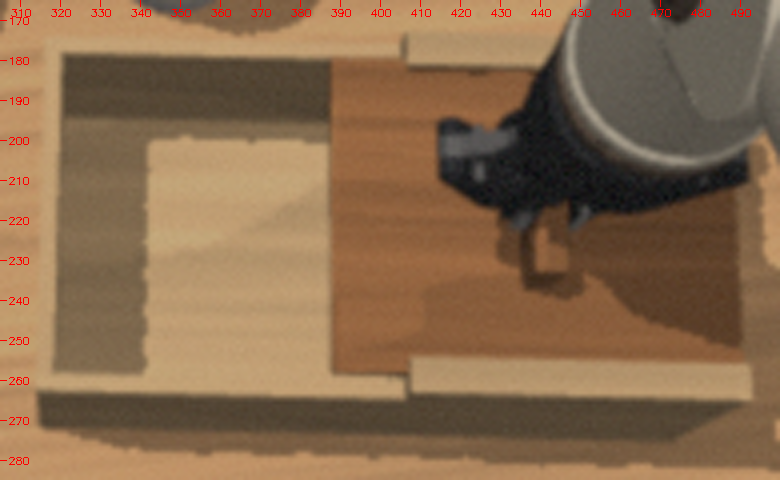

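```bash
python3 - <<'E'
from h import *
s,t=cams()
T=lambda x,y,o,k:np.array([o[0]+x/k-.4,o[1]+y/k-.4])
sb=lambda x,y:T(x,y,(270,95),4); tb=lambda x,y:T(x,y,(305,165),4)
np.set_printoptions(precision=1,suppress=True)
c=np.array([582.3,-191.8]);w=np.radians(-6.9);xb=np.array([np.cos(w),np.sin(w)]);yb=np.array([-np.sin(w),np.cos(w)])
B=lambda X:np.array([(X[:2]-c)@xb,(X[:2]-c)@yb,X[2]])
print(B(onz(t,tb(332,373),120)),B(onz(t,tb(331,58),120)))
for n,a,b in [("lid f",sb(392,418),tb(332,373)),("lid b",sb(152,365),tb(331,58)),("frim",sb(325,572),tb(38,392)),("inner fl",sb(322,575),tb(55,375))]:
    X,e=tri(s,a,t,b);print(n,X,B(X),e)
# initial lid edge from first pic: (57,367),(65,53)
print(B(onz(t,tb(57,367),120)),B(onz(t,tb(65,53),120)))
print("rim inner edge y", B(onz(t,tb(55,375),110)),"outer",B(onz(t,tb(38,392),110)),"rail",B(onz(t,tb(410,357),128)))
E
```

```text
[-73.2  27.7 120. ] [ 76.2  26.9 120. ]
lid f [ 512.1 -155.7  119.5] [-74.   27.5 119.5] [0.860576736519345, 0.8605767365193995]
lid b [ 660.1 -174.5  118.9] [ 75.2  26.5 118.9] [1.3502879524973175, 1.3502879524972902]
frim [518.8 -22.7 112.2] [-83.3 160.2 112.2] [0.10249718855274918, 0.10249718855259679]
inner fl [525.  -31.5 102.6] [-76.2 152.2 102.6] [2.708384416592418, 2.7083844165923616]
[-72.9 151.8 120. ] [ 76.2 151.1 120. ]
rim inner edge y [-74.8 152.7 110. ] outer [-82.8 160.3 110. ] rail [-66.7  -6.3 128. ]
```

The lid edge went from bin y ≈151.5 to 27 and then hit a hard stop: no motion despite a further 8 mm commanded. That leaves a free rim of about 126 mm, which matches the text. I'll release, rise and go above the dipper.

Request:
move_arm(deltas="0 -0.02 0 0 0 0 -1; 0 -0.02 0 0 0 0 1; 0 -0.02 0 0 0 0 1; 0 -0.02 0 0 0 0 1; 0 -0.02 0 0 0 0 1; 0 -0.02 0 0 0 0 1; 0 -0.02 -1 0 0 0 1; 0 -0.02 -2 0 0 0 1; 0 -0.02 -3 0 0 0 1; 0 -0.02 -3 0 0 0 1")

```text
clock: 6.3
tcp_pos: [578.6, -259.2, 257.8]
tcp_rot: [-3.129, 0.179, -0.014]
force: [0.6, -0.9, 0.2]
finger_gap: 85.6
```

```bash
python3 -c "
from h import *
rel((571,169.5,240,-6.9))"
```

```text
tcp [ 578.6 -259.2  257.8] yaw -6.55 F [ 0.6 -0.9  0.2] gap 85.6 t 6.3
[ -1.42 -10.62   0.51] [-0.4 -0.5  0.4]
```

Request:
move_arm(deltas="-0.15 -1.1 0.05 -0.1 -0.1 0.1 1; -0.3 -2.2 0.1 -0.2 -0.2 0.2 1; -0.45 -3.3 0.15 -0.3 -0.3 0.3 1; -0.6 -4.4 0.2 -0.4 -0.5 0.4 1; -0.75 -5.5 0.25 -0.4 -0.5 0.4 1; -0.9 -6.6 0.3 -0.4 -0.5 0.4 1; -1.05 -7.7 0.35 -0.4 -0.5 0.4 1; -1.2 -8.8 0.4 -0.4 -0.5 0.4 1; -1.35 -9.9 0.45 -0.4 -0.5 0.4 1; -1.42 -10.62 0.51 -0.4 -0.5 0.4 1; -1.42 -10.62 0.51 -0.4 -0.5 0.4 1; -1.42 -10.62 0.51 -0.4 -0.5 0.4 1; -1.42 -10.62 0.51 -0.4 -0.5 0.4 1; -1.42 -10.62 0.51 -0.4 -0.5 0.4 1")

```text
clock: 7.7
tcp_pos: [571.2, 167.4, 239.9]
tcp_rot: [3.135, -0.195, -0.001]
force: [-0.6, 1.1, -0.2]
finger_gap: 85.4
```

```bash
python3 -c "
from h import *
rel((571,169.5,115,-6.9))
s,t=cams()
crop(s['image'],235,170,350,375,4,'s4_');a=cv2.imread('pics/s4_.png');cv2.imwrite('pics/s4.png',cv2.resize(a,None,fx=.7,fy=.7))
crop(t['image'],305,165,500,285,4,'t4')"
```

```text
tcp [571.2 167.4 239.9] yaw -7.11 F [-0.6  1.1 -0.2] gap 85.4 t 7.7
[-0.01 -0.05  3.12] [ 0.   0.  -0.2]
```

View pics/s4.png

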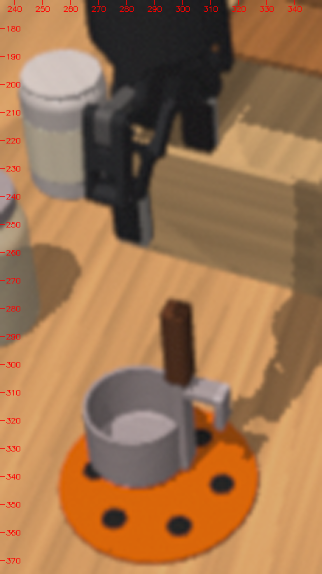

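View pics/t4.png

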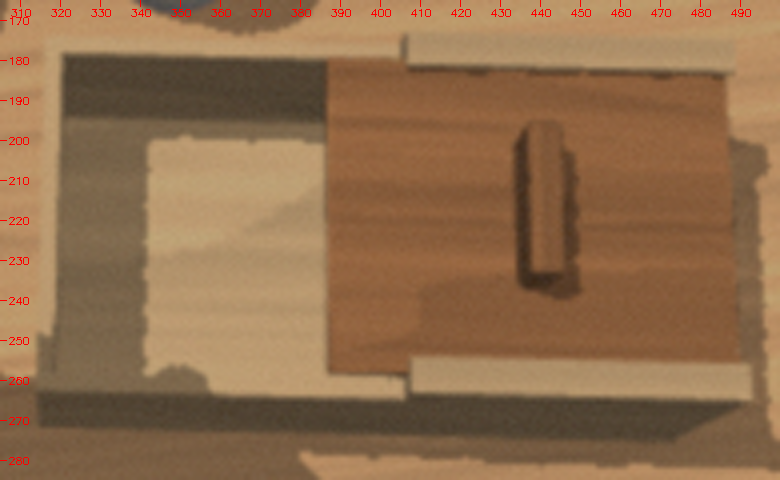

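The top view shows the lid edge moved back about 1 px (~2 mm) on release: column 386.7, against 387.7 while held. I'll nudge it to the stop with shut fingers before taking the dipper.

```bash
python3 -c "
from h import *
rel((579.3,-216.6,240,-6.9),(579.3,-216.6,132,-6.9))"
```

```text
tcp [571.2 167.8 240.1] yaw -7.09 F [-0.1 -0.2  0.6] gap 85.5 t 7.8
[1.39 9.51 0.  ] [-0.   0.  -0.2]
[1.39 9.51 2.7 ] [-0.   0.  -0.2]
```

Request:
move_arm(deltas="0.16 1.1 0 0 0 0 -1; 0.32 2.2 0 0 0 0 -1; 0.48 3.3 0 0 0 0 -1; 0.64 4.4 0 0 0 0 -1; 0.8 5.5 0 0 0 0 -1; 0.96 6.6 0 0 0 0 -1; 1.12 7.7 0 0 0 0 -1; 1.3 8.8 0 0 0 0 -1; 1.39 9.51 0 0 0 -0.2 -1; 1.39 9.51 0 0 0 -0.2 -1; 1.39 9.51 0 0 0 -0.2 -1; 1.39 9.51 1 0 0 -0.2 -1; 1.39 9.51 2 0 0 -0.2 -1; 1.39 9.51 2.7 0 0 -0.2 -1; 1.39 9.51 2.7 0 0 -0.2 -1; 1.39 9.51 2.7 0 0 -0.2 -1")

```text
clock: 9.4
tcp_pos: [579.8, -214.9, 132.6]
tcp_rot: [-3.135, 0.185, 0.001]
force: [0.7, 0.3, 0.8]
finger_gap: 0.4
```

Request:
move_arm(deltas="0 0.1 0 0 0 0 -1; 0 0.2 0 0 0 0 -1; 0 0.3 0 0 0 0 -1; 0 0.3 0 0 0 0 -1")

```text
clock: 9.8
tcp_pos: [578.6, -228.4, 133.5]
tcp_rot: [3.136, -0.188, 0.001]
force: [0.0, -0.3, -0.4]
finger_gap: -0.1
```

Request:
move_arm(deltas="0 0.06 0 0 0 0 -1; 0 0.12 0 0 0 0 -1; 0 0.18 0 0 0 0 -1; 0 0.2 0 0 0 0 -1; 0 0.2 0 0 0 0 -1")

```text
clock: 10.3
tcp_pos: [577.7, -236.0, 133.5]
tcp_rot: [-3.136, 0.188, -0.001]
force: [0.6, 0.4, 1.5]
finger_gap: 0.2
```

Request:
move_arm(deltas="0 0.06 0 0 0 0 -1; 0 0.12 0 0 0 0 -1; 0 0.15 0 0 0 0 -1; 0 0.15 0 0 0 0 -1")

```text
clock: 10.7
tcp_pos: [577.7, -236.2, 133.6]
tcp_rot: [-3.13, 0.181, -0.001]
force: [-0.8, 11.1, 4.0]
finger_gap: -0.2
```

```bash
python3 -c "
from h import *
rel()
s,t=cams()
crop(t['image'],305,165,500,285,4,'t5');crop(s['image'],270,95,400,245,4,'s5')"
```

```text
tcp [ 577.7 -236.2  133.6] yaw -6.62 F [-0.8 11.1  4. ] gap -0.2 t 10.7
```

View pics/s5.png

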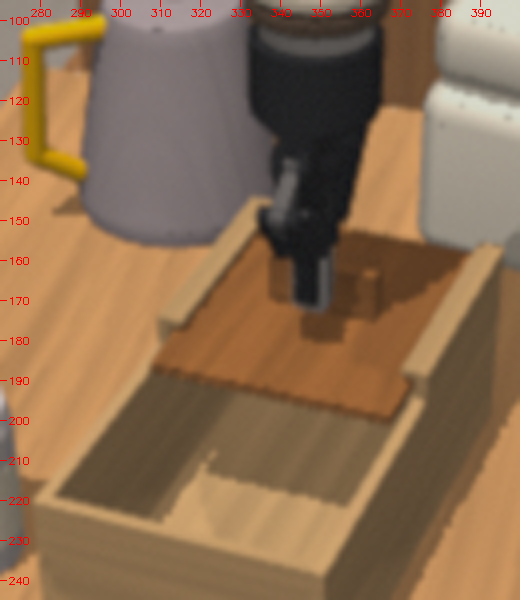

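View pics/t5.png

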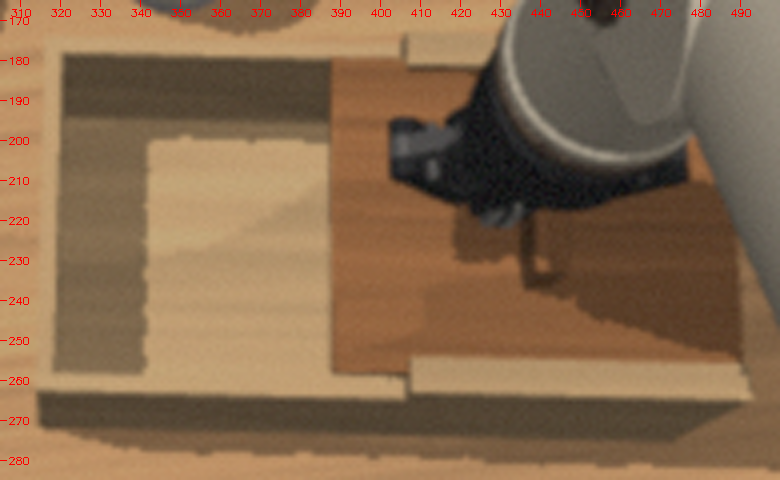

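The lid is back on its stop: the edge is at 387.7 px again with 11 N of resistance. Backing off with shut fingers so they don't drag it, then going to the dipper.

Request:
move_arm(deltas="0 -0.15 0 0 0 0 -1; 0 -0.3 0 0 0 0 -1; 0 -0.5 0 0 0 0 -1; 0 -0.5 -1 0 0 0 -1; 0 -0.5 -2 0 0 0 -1; 0 -0.5 -2.8 0 0 0 1; 0 -0.5 -2.8 0 0 0 1; 0 -0.5 -2.8 0 0 0 1")

```text
clock: 11.6
tcp_pos: [580.2, -217.6, 246.5]
tcp_rot: [-3.132, 0.182, -0.003]
force: [-0.3, 0.4, -0.3]
finger_gap: 43.5
```

```bash
python3 -c "
from h import *
rel((571,169.5,240,-6.9))"
```

```text
tcp [ 580.2 -217.6  246.5] yaw -6.65 F [-0.3  0.4 -0.3] gap 43.5 t 11.6
[-1.35 -9.58  0.21] [-0.3 -0.1  0.3]
```

Request:
move_arm(deltas="-0.15 -1.1 0.05 -0.1 0 0.1 1; -0.3 -2.2 0.05 -0.2 0 0.2 1; -0.45 -3.3 0.1 -0.3 0 0.3 1; -0.6 -4.4 0.1 -0.3 -0.1 0.3 1; -0.75 -5.5 0.1 -0.3 -0.1 0.3 1; -0.9 -6.6 0.2 -0.3 -0.1 0.3 1; -1.05 -7.7 0.2 -0.3 -0.1 0.3 1; -1.2 -8.8 0.2 -0.3 -0.1 0.3 1; -1.35 -9.58 0.21 -0.3 -0.1 0.3 1; -1.35 -9.58 0.21 -0.3 -0.1 0.3 1; -1.35 -9.58 0.21 -0.3 -0.1 0.3 1; -1.35 -9.58 0.21 -0.3 -0.1 0.3 1; -1.35 -9.58 0.21 -0.3 -0.1 0.3 1")

```text
clock: 12.9
tcp_pos: [571.2, 167.1, 239.1]
tcp_rot: [3.134, -0.195, -0.002]
force: [0.3, -0.6, -0.2]
finger_gap: 85.3
```

```bash
python3 -c "
from h import *
rel((571,169.5,115,-6.9))
s,t=cams()
crop(t['image'],305,165,500,285,4,'t6')"
```

```text
tcp [571.2 167.1 239.1] yaw -7.12 F [ 0.3 -0.6 -0.2] gap 85.3 t 12.9
[-0.01 -0.06  3.1 ] [ 0.1  0.1 -0.2]
```

View pics/t6.png

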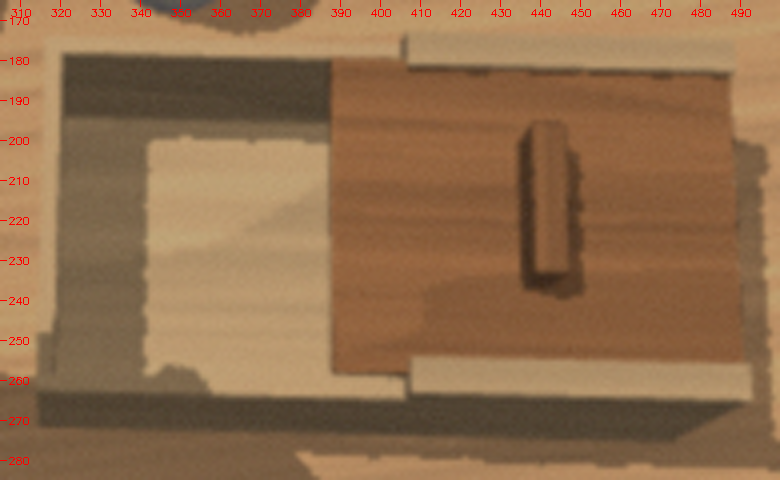

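The lid now stays at its stop (edge at 387.7 px). Next I descend on the dipper grip.

Request:
move_arm(deltas="0 -0.06 0.8 0 0 -0.2 1; 0 -0.06 1.6 0 0 -0.2 1; 0 -0.06 2.3 0 0 -0.2 1; 0 -0.06 2.8 0 0 -0.2 1; 0 -0.06 3.1 0 0 -0.2 1; 0 -0.06 3.1 0 0 -0.2 1; 0 -0.06 3.1 0 0 -0.2 -1; 0 -0.06 3.1 0 0 -0.2 -1; 0 -0.06 3.1 0 0 -0.2 -1; 0 -0.06 3.1 0 0 -0.2 -1; 0 -0.06 3.1 0 0 -0.2 -1; 0 -0.06 3.1 0 0 -0.2 -1; 0 -0.06 3.1 0 0 -0.2 -1; 0 -0.06 3.1 0 0 -0.2 -1; 0 -0.06 3.1 0 0 -0.2 -1", grip_force=50)

```text
clock: 14.5
tcp_pos: [571.9, 170.2, 116.2]
tcp_rot: [3.135, -0.189, 0.001]
force: [-0.5, -0.5, 4.3]
finger_gap: 17.8
```

```bash
python3 -c "
from h import *
rel((571,169.5,240,-6.9))
s,t=cams()
crop(s['image'],235,225,350,375,4,'s7');crop(t['image'],145,180,275,300,5,'t7')"
```

```text
tcp [571.9 170.2 116.2] yaw -6.89 F [-0.5 -0.5  4.3] gap 17.8 t 14.5
[-0.02  0.02 -3.1 ] [ 0. -0.  0.]
```

View pics/s7.png

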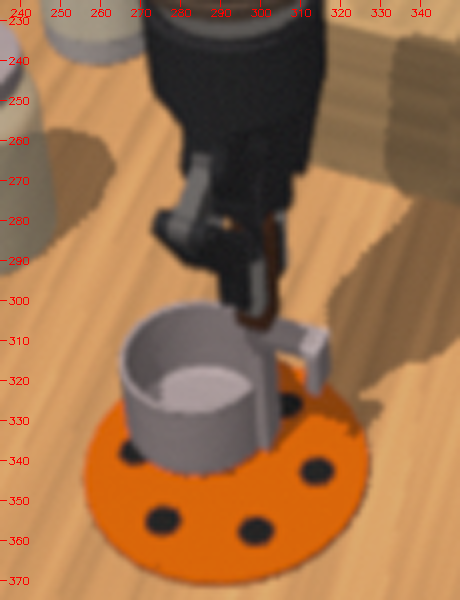

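View pics/t7.png

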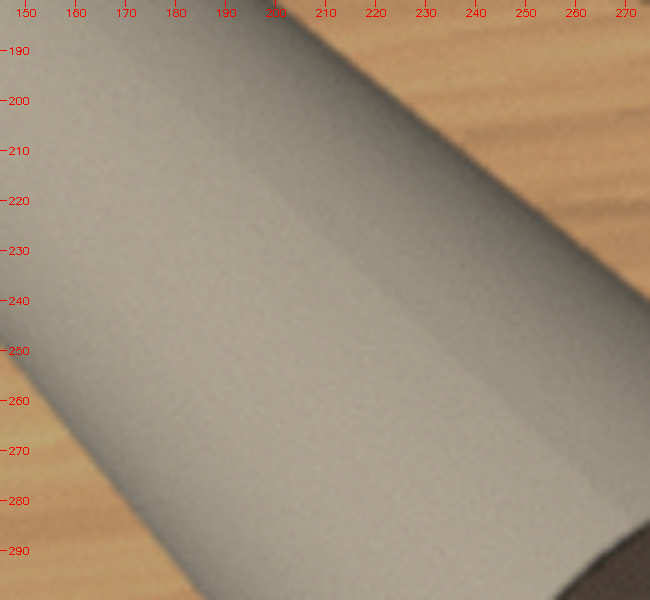

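The grip is held (gap 17.8 mm on the 18 mm grip). Lifting.

Request:
move_arm(deltas="0 0 -0.4 0 0 0 -1; 0 0 -1.2 0 0 0 -1; 0 0 -2.2 0 0 0 -1; 0 0 -3.2 0 0 0 -1; 0 0 -3.7 0 0 0 -1; 0 0 -3.7 0 0 0 -1; 0 0 -3.7 0 0 0 -1")

```text
clock: 15.3
tcp_pos: [571.6, 169.9, 264.2]
tcp_rot: [3.135, -0.189, 0.001]
force: [0.1, 0.6, -2.0]
finger_gap: 17.8
```

```bash
python3 -c "
from h import *
M=np.array([514.1,-93.9]);g=M+15*np.array([.9928,-.120]);print(g)
rel((g[0],g[1],264,-6.9))"
```

```text
[528.992 -95.7  ]
tcp [571.6 169.9 264.2] yaw -6.9 F [ 0.1  0.6 -2. ] gap 17.8 t 15.3
[-0.26  6.72  0.01] [ 0.1 -0.   0. ]
```

Request:
move_arm(deltas="-0.03 0.4 0 0 0 0 -1; -0.05 1 0 0 0 0 -1; -0.08 1.7 0 0 0 0 -1; -0.1 2.4 0 0 0 0 -1; -0.15 3.2 0 0 0 0 -1; -0.2 4 0 0 0 0 -1; -0.2 4.8 0 0 0 0 -1; -0.25 5.6 0 0 0 0 -1; -0.26 6.2 0 0 0 0 -1; -0.26 6.6 0 0 0 0 -1; -0.26 6.72 0 0 0 0 -1; -0.26 6.72 0 0 0 0 -1; -0.26 6.72 0 0 0 0 -1")

```text
clock: 16.6
tcp_pos: [528.7, -94.2, 263.9]
tcp_rot: [3.136, -0.187, -0.001]
force: [-0.2, 0.1, -1.1]
finger_gap: 17.5
```

```bash
python3 -c "
from h import *
rel((529,-95.7,264,-6.9),(529,-95.7,165,-6.9))
s,t=cams()
crop(s['image'],275,95,405,245,4,'s8');crop(t['image'],300,165,440,285,5,'t8')"
```

```text
tcp [528.7 -94.2 263.9] yaw -6.81 F [-0.2  0.1 -1.1] gap 17.5 t 16.6
[ 0.01  0.04 -0.  ] [0.  0.  0.1]
[0.01 0.04 2.47] [0.  0.  0.1]
```

View pics/s8.png

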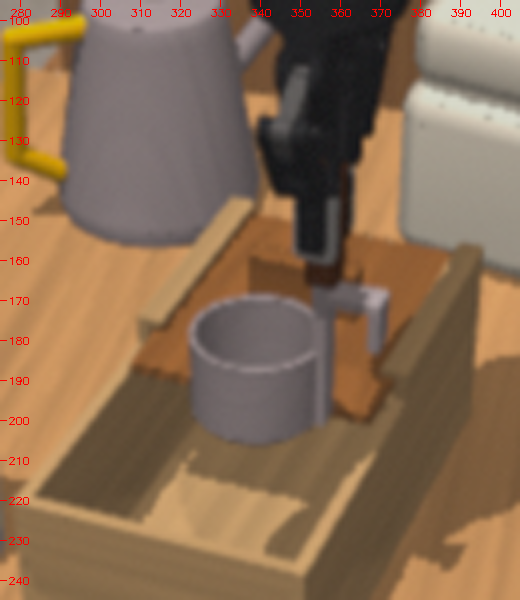

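View pics/t8.png

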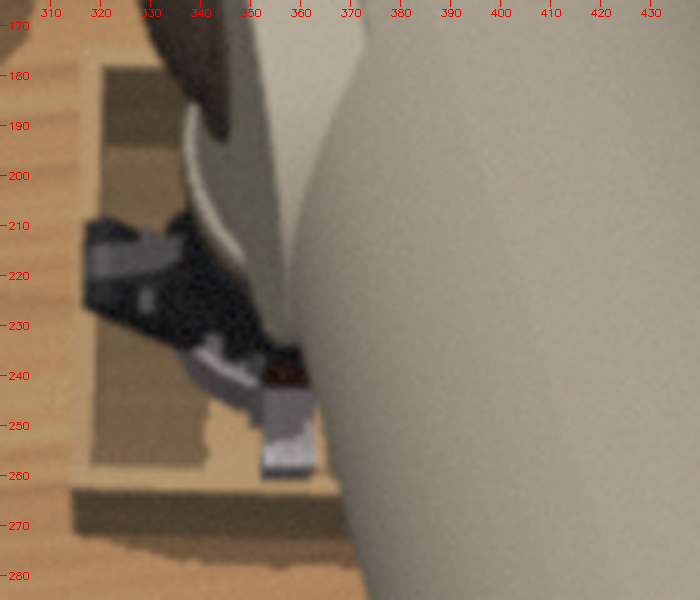

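```bash
python3 - <<'E'
from h import *
s,t=cams()
np.set_printoptions(precision=1,suppress=True)
c=np.array([582.3,-191.8]);w=np.radians(-6.9);xb=np.array([np.cos(w),np.sin(w)]);yb=np.array([-np.sin(w),np.cos(w)])
B=lambda X:np.array([(X[:2]-c)@xb,(X[:2]-c)@yb,X[2]])
X,e=tri(s,(275+388/4-.4,95+292/4-.4),t,(300+315/5-.4,165+468/5-.4));print(X,B(X),e)
print("by top only at 241:",B(onz(t,(300+288/5-.4,165+468/5-.4),241)))
print("tcp",B(np.array([528.7,-94.2,264])))
crop(s["image"],340,150,385,200,10,"s9",5)
E
```

```text
[495.7 -98.5 240.1] [-97.2  82.2 240.1] [0.22157837670070502, 0.2215783767009019]
by top only at 241: [-97.3  90.8 241. ]
tcp [-64.9  90.5 264. ]
```

View pics/s9.png

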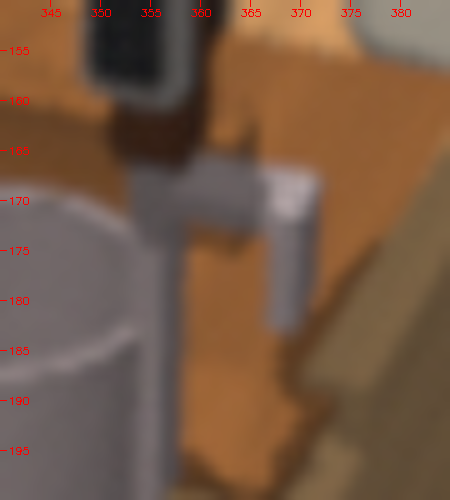

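The hook's outer top edge is at bin x ≈ -97, height 240. The slot spans about -91 to -69 around the wall at -83 to -75, so it is centred. Descending.

Request:
move_arm(deltas="0 0.02 0.5 0 0 0 -1; 0 0.04 1.1 0 0 0 -1; 0 0.04 1.7 0 0 0 -1; 0 0.04 2.2 0 0 0 -1; 0 0.04 2.45 0 0 0 -1; 0 0.04 2.45 0 0 0 -1; 0 0.04 2.45 0 0 0 -1")

```text
clock: 17.5
tcp_pos: [529.6, -95.8, 167.3]
tcp_rot: [3.135, -0.185, 0.002]
force: [0.2, 0.7, -1.2]
finger_gap: 17.6
```

```bash
python3 -c "
from h import *
rel((529,-95.7,146,-6.9))
s,t=cams()
crop(s['image'],275,135,405,275,4,'s10');crop(t['image'],300,165,440,285,5,'t10')"
```

```text
tcp [529.6 -95.8 167.3] yaw -6.76 F [ 0.2  0.7 -1.2] gap 17.6 t 17.5
[-0.02 -0.    0.53] [ 0.  -0.1  0.1]
```

View pics/s10.png

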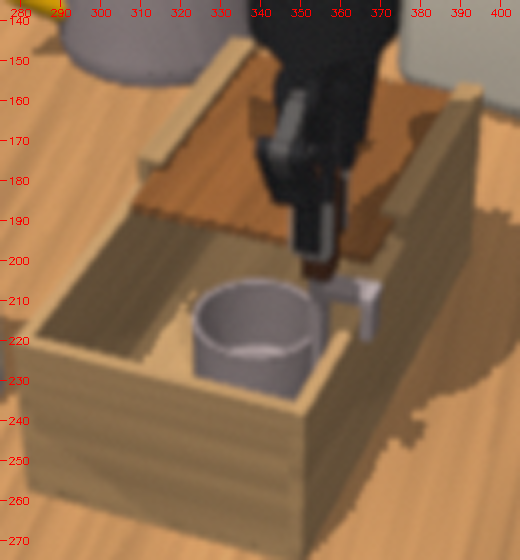

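View pics/t10.png

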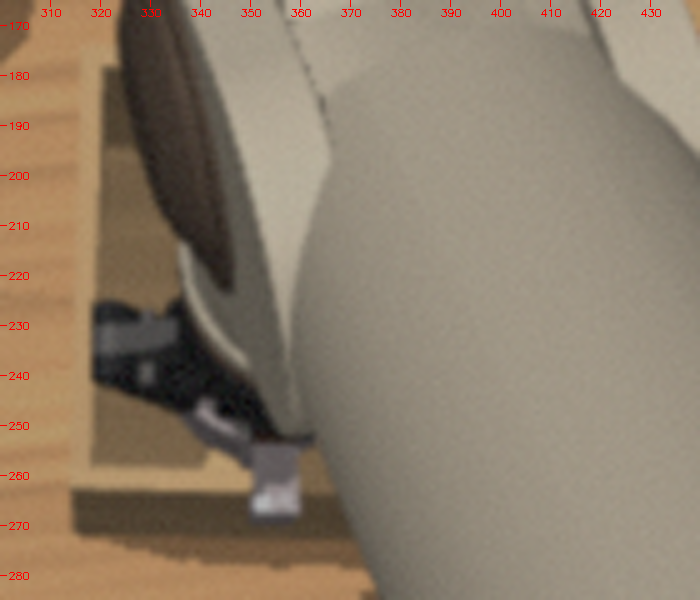

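The cup is inside and the tongue outside the front wall (side view, near (367,212)). Continuing down, then shifting toward the front so the stem sits near the wall's inner face.

Request:
move_arm(deltas="-0.02 0 0.15 0 0 0 -1; -0.02 0 0.3 0 0 0 -1; -0.02 0 0.45 0 0 0 -1; -0.02 0 0.53 0 0 0 -1; -0.06 0 0.53 0 0 0 -1; -0.1 0 0.53 0 0 0 -1; -0.13 0 0.53 0 0 0 -1; -0.13 0 0.53 0 0 0 -1")

```text
clock: 18.4
tcp_pos: [524.8, -95.4, 146.8]
tcp_rot: [3.135, -0.186, 0.005]
force: [0.2, 0.1, -1.2]
finger_gap: 17.6
```

Request:
move_arm(deltas="0 0 0.03 0 0 0 -1; 0 0 0.06 0 0 0 -1; 0 0 0.09 0 0 0 -1; 0 0 0.09 0 0 0 -1")

```text
clock: 18.8
tcp_pos: [524.7, -95.4, 142.9]
tcp_rot: [3.135, -0.186, 0.004]
force: [0.5, 0.2, -0.8]
finger_gap: 17.2
```

Request:
move_arm(deltas="0 0 0.03 0 0 0 -1; 0 0 0.06 0 0 0 -1; 0 0 0.06 0 0 0 -1")

```text
clock: 19.1
tcp_pos: [524.6, -95.4, 140.4]
tcp_rot: [3.135, -0.185, 0.004]
force: [0.1, 0.5, -1.8]
finger_gap: 17.4
```

```bash
python3 -c "
from h import *
rel()
s,t=cams()
crop(s['image'],275,135,405,275,4,'s11')"
```

```text
tcp [524.6 -95.4 140.4] yaw -6.77 F [ 0.1  0.5 -1.8] gap 17.4 t 19.1
```

View pics/s11.png

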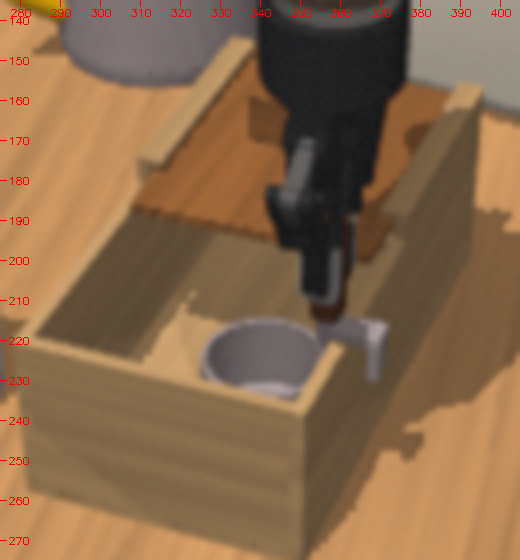

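Request:
move_arm(deltas="0 0 0.02 0 0 0 -1; 0 0 0.04 0 0 0 -1; 0 0 0.04 0 0 0 -1")

```text
clock: 19.5
tcp_pos: [525.2, -95.4, 140.1]
tcp_rot: [3.134, -0.185, 0.005]
force: [-2.6, -0.2, 8.4]
finger_gap: 17.1
```

Request:
move_arm(deltas="0 0 0.02 0 0 0 -1; 0 0 0.04 0 0 0 -1; 0 0 0.04 0 0 0 -1")

```text
clock: 19.8
tcp_pos: [525.3, -95.4, 140.0]
tcp_rot: [3.133, -0.185, 0.005]
force: [-5.1, 0.8, 12.5]
finger_gap: 17.2
```

Contact on the rim at TCP z 140, as expected. I'll unload a little and slide toward the front until the stem meets the wall.

Request:
move_arm(deltas="0 0 -0.04 0 0 0 -1; -0.03 0 -0.04 0 0 0 -1; -0.06 0 -0.04 0 0 0 -1; -0.08 0 -0.04 0 0 0 -1; -0.08 0 -0.04 0 0 0 -1")

```text
clock: 20.3
tcp_pos: [523.0, -95.1, 141.6]
tcp_rot: [3.133, -0.185, 0.008]
force: [3.3, -0.8, -3.5]
finger_gap: 17.2
```

```bash
python3 -c "
from h import *
rel()"
```

```text
tcp [523.  -95.1 141.6] yaw -6.78 F [ 3.3 -0.8 -3.5] gap 17.2 t 20.3
```

Request:
move_arm(deltas="0 0 0.03 0 0 0 -1; 0 0 0.03 0 0 0 -1; 0 0 0.03 0 0 0 0; 0 0 0.03 0 0 0 0; 0 0 0.03 0 0 0 0; 0 0 0.03 0 0 0 0; 0 0 0.03 0 0 0 0; 0 0 0.03 0 0 0 0")

```text
clock: 21.1
tcp_pos: [522.9, -95.1, 140.4]
tcp_rot: [3.133, -0.185, 0.008]
force: [1.1, 0.4, -1.1]
finger_gap: 43.1
```

```bash
python3 -c "
from h import *
rel()
s,t=cams()
crop(s['image'],275,135,405,275,4,'s12')"
```

```text
tcp [522.9 -95.1 140.4] yaw -6.77 F [ 1.1  0.4 -1.1] gap 43.1 t 21.1
```

View pics/s12.png

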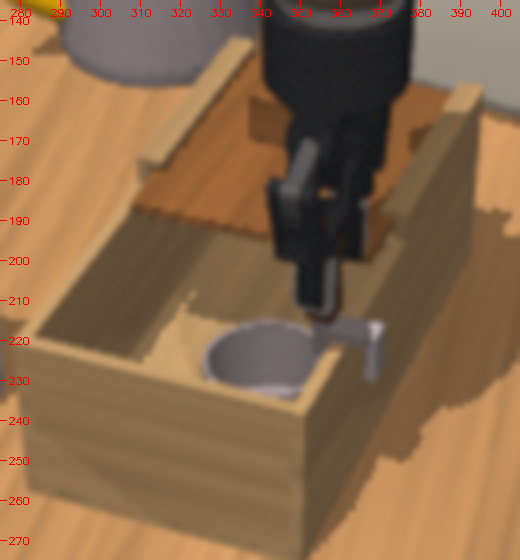

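It hangs upright on the rim with the fingers open. Now retreating upward and away.

Request:
move_arm(deltas="0 0 0 0 0 0 0.6; 0 0 0 0 0 0 0.6; 0 0 -0.4 0 0 0 0.6; 0 0 -0.9 0 0 0 0.6; 0 0 -1.6 0 0 0 0.6; 0 0 -2.4 0 0 0 0.6; 0 0 -3.2 0 0 0 0.6; -1 0 -3.7 0 0 0 0.6; -2 0 -3.7 0 0 0 0.6; -2.5 0 -3.7 0 0 0 0.6; -2.5 0 -3.7 0 0 0 0.6; -2.5 0 -3.7 0 0 0 0.6; -2.5 0 -3.7 0 0 0 0.6")

```text
clock: 22.5
tcp_pos: [423.9, -82.9, 288.1]
tcp_rot: [3.133, -0.185, 0.01]
force: [0.5, -0.1, -0.2]
finger_gap: 67.9
```

```bash
python3 -c "
from h import *
rel()
s,t=cams()
crop(s['image'],275,135,405,275,4,'s13');crop(t['image'],300,165,500,285,4,'t13')
cv2.imwrite('pics/s13f.png',s['image'][:,:,::-1])"
```

```text
tcp [423.9 -82.9 288.1] yaw -6.76 F [ 0.5 -0.1 -0.2] gap 67.9 t 22.5
```

View pics/s13.png

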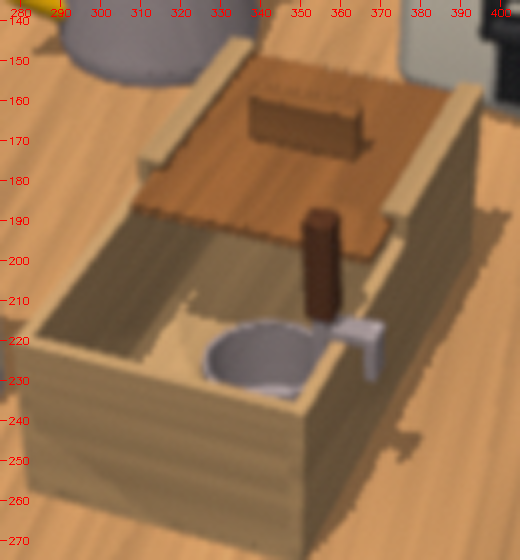

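View pics/t13.png

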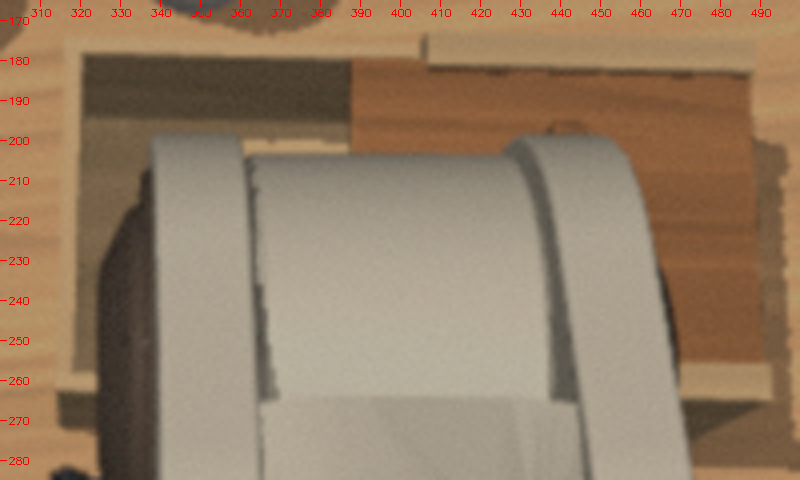

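View pics/s13f.png

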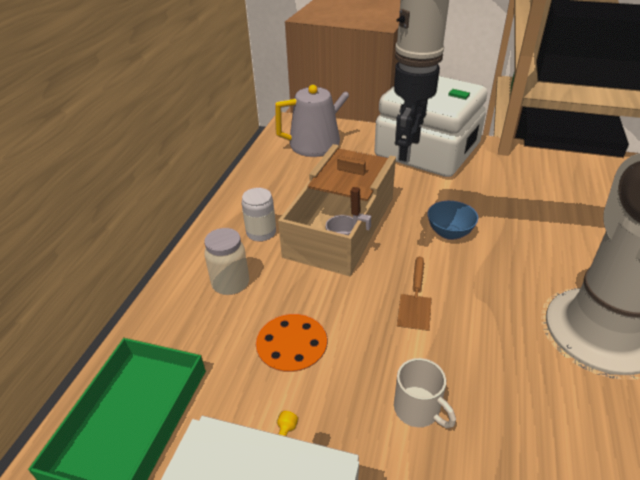

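The dipper hangs upright with the cup inside at (342,222) and the tongue outside at (368,222). The lid edge is still at 387.6 px, the bystanders look unmoved and the arm is clear.

```bash
python3 -c "
from h import *
print(manip.sign_off())"
```

```text
the job is handed in; nothing more can be done
None
```

The lid is open against its stop. The dipper hangs upright by its own hook over the front rim of the mouth, with the cup inside and the hook tongue outside. I handed the job in at about 22.6 s with the arm clear of everything.

- **Lid:** On the first release the lid slipped back about 2 mm, so I nudged it to the stop again before taking the dipper. In the last pictures its edge was within about 0.2 px of where it stood at the stop. My measured travel was about 122–124 mm against the nominal 130 mm. I put the difference down to the lid starting a few mm ajar, because pushing harder moved it no further and the free rim measured about 126 mm, as stated.
- **Dipper:** The hook touched the rim at tool height 140 mm, as predicted. I slid the stem against the inner wall before letting go. It was still upright in the side view after the gripper had left. The top view of it was blocked by the arm, so that last check is from the side camera only.
- **Other things:** The bystanders look unmoved by eye in the side view; I did not measure them. The largest force readings I saw were about 16 N.

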